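# Fetch the graphite mould from behind the jars

### The job

The graphite bead mould is hemmed in by three tall containers on the steel plate: first stand all three together on the wooden board, then take the mould out and lay it flat in the middle of the white tile by the torch, its long side along the tile's long side. Only then stand each container back, centred on its own cork coaster (the one with its shape and size: big round, slim round, square). Keep the containers upright all the time and do not disturb the graphite paddle.

Things in the scene. Friction and masses are not known exactly. Their poses are not given: they have to be found in the camera images.
- jar_big: Big round green glass jar with a flat aluminium cap, straight sides: diameter 54 mm from top to bottom, 105 mm tall, 0.2 to 0.4 kg. Origin at the centre of its underside, z up. Starts on the big round coaster.
- tin_square: Square steel tin with a flat lid, 46 x 46 mm, straight sides, 100 mm tall, 0.15 to 0.3 kg. Origin at the centre of its underside, x and y normal to its sides, z up. Starts on the square coaster.
- can_slim: Slim round aluminium can with a cap, straight sides: diameter 38 mm, 112 mm tall, 0.1 to 0.2 kg. Origin at the centre of its underside, z up. Starts on the slim round coaster.
- mould: Dark graphite bead mould, a plain flat block 60 mm (x) x 44 mm (y) x 30 mm high with two shallow round marks on top, about 0.14 kg. Origin at the centre of its underside. It starts flat on the steel plate (190 x 230 mm, top 4 mm above the bench), with a container on its left, one on its right and one on the robot's side of it, too near and too tall for a gripper to reach in between.
- coaster_big: Round cork coaster, diameter 70 mm, 6 mm thick, flat on top, fixed to the steel plate. Origin at the centre of its underside; top 6 mm above it. Home of the big jar. Which of the three spots around the mould it has varies; the spots lie about 68 mm to the mould's left and right and 75 mm to the robot's side of it, in the mould's start frame.
- coaster_square: Square cork coaster, 62 x 62 mm, 6 mm thick, flat on top, fixed to the steel plate. Origin at the centre of its underside, x and y normal to its sides. Home of the square tin.
- coaster_slim: Small round cork coaster, diameter 52 mm, 6 mm thick, flat on top, fixed to the steel plate. Origin at the centre of its underside. Home of the slim can.
- board: Flat brown wooden board on the bench, fixed, 170 mm (x) x 250 mm (y), 8 mm thick: the side area that holds all three containers at once. Origin at the centre of its underside. It lies to the left or right of the steel plate.
- tile: White ceramic tile on the bench, fixed, 94 mm (x) x 76 mm (y), 10 mm thick: the place for the mould. Origin at the centre of its underside. On the other side of the steel plate from the board; the fixed blue torch, 155 mm tall, stands 200 mm beyond it along the tile's +x (base 110 x 90 mm).
- paddle: Graphite paddle with a round wooden handle, lying on the bench about 160 mm beyond the middle of the wooden board (seen from the robot), crosswise, 158 mm long along its x (handle from x = -80 mm to 0, graphite blade from 22 to 78 mm, 50 mm wide), 20 mm high. Origin on the bench under the blade end of the handle. To be left alone.
Not all that is in view belongs to the job. What is shaped like the coaster_slim but orange or pink is not meant.

How it is judged:
By the outcome, as a careful person would: the job done as asked, in the order asked, and still so for the second after the job is handed in, with the robot touching nothing.
It also fails if it takes over 134 s, if anything falls off the work surface, if the arm or the gripper's body presses on something with over 40 N, if the wrist force passes 120 N, or if a joint passes its speed limit or range.

### The arm

A 7-joint arm with a two-finger parallel gripper is mounted at the origin on the work surface. World frame = base frame: x ahead of the robot, y to its left, z up, the work surface at z = 0. Lengths are in m, angles in rad, forces in N, time in s.
With the tool pointing down it reaches from about 0.4 to 0.875 m from the base axis. Payload 19.3 kg.
Tool frame: the origin (TCP) lies at the very end of the fingers, on their centre line; the grasp point (between the pads) lies 19 mm behind it; z points along the fingers, y is the line along which they close (so a half turn about z gives the same grasp; the last joint's range is limited). The gripper opens to 85 mm and grips with 20 to 120 N. Pads are 22 mm wide; open, the fingers measure 114 mm over their backs; the gripper's body (76 mm by 85 mm) begins 54 mm behind the grasp point. The pads swing forward as they close: fully open they stand 13 mm farther back than shut.
Start: joints at [1.166, 0.521, -0.036, 1.599, 0.021, 1.021, -0.113], TCP at [0.205, -0.59, 0.231] pointing down, gripper open.
Joint ranges: [-2.91, 2.91], [-0.3, 2.13], [-1.5, 1.42], [0.17, 2.43], [-1.26, 4.41], [0.16, 1.93], [-2.52, 2.52]. Speed limits (rad/s): [1.89, 1.89, 2.39, 2.39, 3.01, 3.01, 3.01].

### API

Orientations are given as [roll, pitch, yaw] about the fixed x, y, z axes, in that order (R = Rz(yaw) Ry(pitch) Rx(roll)).
In Python, from workcell import bot gives the robot as it stands.
- The arm moves only by the shell command python3 -m crank 'ROWS' [FORCE]. ROWS is a JSON object of lists of equal length, an entry for each row: "travel": the shift along the world's x, y, z in cm, a list of three; "turn": the turn, a rotation vector about the world's x, y, z in degrees, a list of three; "gripper": the closure, from 0 (fully open) to 1 (shut). A call has exactly 5 rows; each row is the pose to reach, as a shift and turn from the pose commanded when the call began; what a row does not reach only later rows make up. A row lasts 1/10 s, in which the tool goes at most 50 mm and 8.59 degrees, less where a joint would pass 70% of its speed; a pose out of reach is approached as far as the arm can. A call with a gripper value outside its range is refused whole. The fingers move at their own pace and stop on an object; FORCE is the grip in N (left out, the last holds). Time passes only in rows, so rows that repeat a pose let the fingers close, or fill a call up. It gives the time, the measured TCP pose, the force, the opening and the grip force at its end, in the units of the state.
- bot.observe(): the state, without advancing time (a new reading comes with each control period).
- bot.grab_frame(name): name is "side" or "top"; returns a dict with "pixels" (420x560x3 uint8, red, green, blue), "fx", "fy", "cx", "cy" (pixels), "extrinsics" (4x4, takes a point from world to camera coordinates). Camera axes: x right, y down, z forward; pixel columns grow to the right and rows downward; lengths in m; the calibration is good to about 2 mm. A picture is of the moment at which its call begins. There is no depth.
- bot.job_done(): hands the job in; it is judged then, once.
The state is a dict: "clock": time; "qpos": joint angles; "qd": joint speeds; "joint_efforts": joint torques, N m; "position": TCP position; "tool_rot": TCP orientation; "force": force on the tool from outside, world axes, zero at the start; "moment": the same for the moment, N m; "grip_width": finger opening in m; "finger_force": force on a finger pad.
Only numpy, scipy, OpenCV 4.12 (cv2) and the standard library are available. Lean on these libraries where they do the work, as an engineer would, in place of code of your own. Each camera call takes 0.05 s, during which the arm holds its last target. There are 200 camera calls.

## Working session

There is one attempt and no reset: what is moved stays moved. The work goes in short steps, Python scripts to look and compute and a shell command to move; the robot and the scene stay as the last step left them, time stands still between calls to the robot, and variables do not carry over. Pictures are saved under pics/ and viewed, at most 14 in all, crops included, and the job is handed in when it is done.

```bash
mkdir -p pics; ls; python3 - <<'E'
from workcell import bot
import cv2
for n in("top","side"):
    f=bot.grab_frame(n); cv2.imwrite(f"pics/{n}0.png",f["pixels"][:,:,::-1]); print(n,f["fx"],f["fy"],f["cx"],f["cy"],f["extrinsics"])
print(bot.observe())
E
```

```text
pics
top 540.1350626446741 540.1350626446741 284.2640085586389 209.93573514360386 [[-0.01439958 -0.99989568  0.00113193  0.01806284]
 [-0.99800434  0.01430271 -0.06150414  0.59343141]
 [ 0.06148154 -0.0020153  -0.99810619  1.06371621]
 [ 0.          0.          0.          1.        ]]
side 466.457730558292 466.457730558292 277.91137288417724 218.33383507393359 [[-0.83363058 -0.55193934  0.02056731  0.49433748]
 [-0.38276952  0.55047501 -0.74193312  0.24260724]
 [ 0.39818029 -0.62637068 -0.67015836  0.80082034]
 [ 0.          0.          0.          1.        ]]
{'clock': 0.1, 'qpos': array([ 1.16573828,  0.52195729, -0.03633589,  1.59993867,  0.02120369,
        1.02108124, -0.11280117]), 'qd': array([ 3.67988004e-05, -2.90599353e-03, -5.25551505e-04, -1.75754184e-03,
        2.61243624e-04, -6.73696579e-04,  1.36724530e-04]), 'joint_efforts': array([ 5.53406251e-03, -9.28489637e+01,  1.98495246e+00, -3.70532727e+01,
        1.81859412e-02,  5.34459788e-03, -3.09519953e-05]), 'position': array([ 0.20527368, -0.59001951,  0.2307858 ]), 'tool_rot': array([-3.14059547e+00,  6.77835217e-05,  3.34854987e-01]), 'force': array([-0.62412625,  0.17452361, -0.87486603]), 'moment': array([ 0.00104605, -0.05056402,  0.03191633]), 'finger_force': 0.0, 'grip_width': 0.08597013677620041}
```

View pics/top0.png

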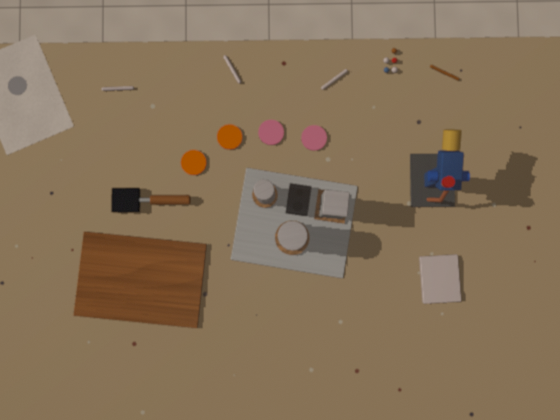

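View pics/side0.png

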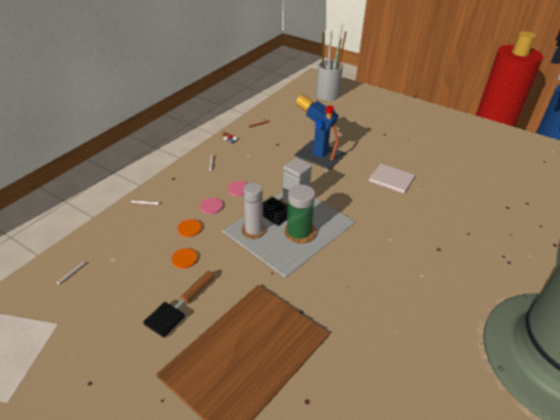

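The top view shows the board on the left (centre about 141,279) and the tile on the right (about 440,279). On the plate are the slim can (264,190), mould (298,199), tin (333,205) and big jar (292,236). The four orange and pink discs at (194,162), (230,137), (271,132) and (314,138) are decoys, because they aren't cork and aren't under a container. The paddle is at (150,200).

```bash
cat > h.py <<'E'
import numpy as np, cv2
from workcell import bot
def ray(f,u,v,z):
    E=f["extrinsics"];R=E[:3,:3];c=-R.T@E[:3,3]
    d=R.T@np.array([(u-f["cx"])/f["fx"],(v-f["cy"])/f["fy"],1]);return (c+d*(z-c[2])/d[2])
def proj(f,p):
    E=f["extrinsics"];q=E[:3,:3]@np.array(p)+E[:3,3];return np.array([f["fx"]*q[0]/q[2]+f["cx"],f["fy"]*q[1]/q[2]+f["cy"]])
def crop(f,x0,y0,x1,y1,s,name):
    im=f["pixels"][y0:y1,x0:x1,::-1];cv2.imwrite(name,cv2.resize(im,None,fx=s,fy=s,interpolation=cv2.INTER_CUBIC))
E
python3 - <<'E'
from h import *
f=bot.grab_frame("top")
crop(f,225,165,365,280,5,"pics/c1.png")
a=cv2.resize(f["pixels"][225:335,70:212,::-1],None,fx=3.5,fy=3.5,interpolation=2)
b=cv2.resize(f["pixels"][225:335,400:480,::-1],None,fx=3.5,fy=3.5,interpolation=2)
cv2.imwrite("pics/c2.png",np.hstack([a,b])); print(a.shape,b.shape)
E
```

```text
(385, 497, 3) (385, 280, 3)
```

View pics/c1.png

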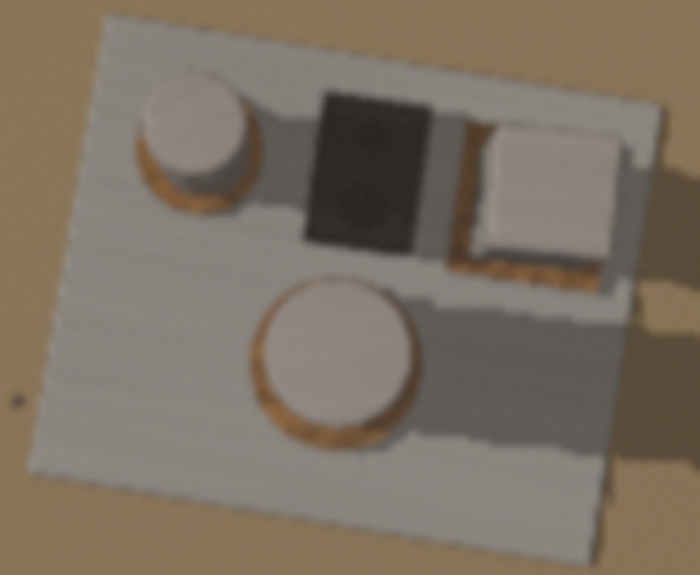

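View pics/c2.png

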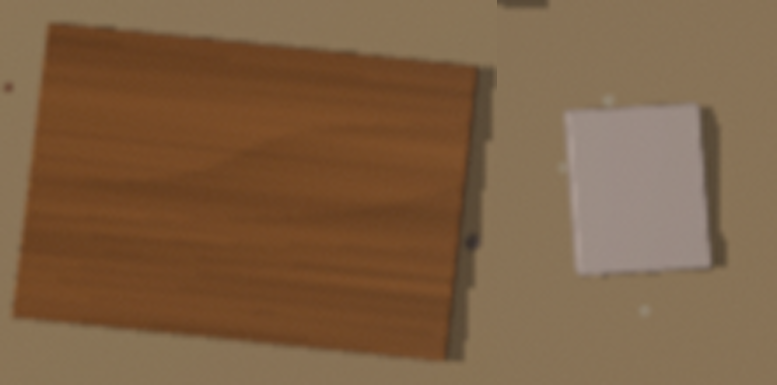

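The crops confirm the parts: slim cap at crop (194,124), jar cap (338,352), tin lid corners (498,125) to (612,258) and mould top (325,93) to (414,254). The cork coasters are visible under each container. The board and tile corners are clear.

```bash
python3 - <<'E'
from h import *
f=bot.grab_frame("top")
np.set_printoptions(precision=4,suppress=True)
c1=lambda p,z:ray(f,225+(p[0]+.5)/5-.5,165+(p[1]+.5)/5-.5,z)[:2]
cb=lambda p,z:ray(f,70+(p[0]+.5)/3.5-.5,225+(p[1]+.5)/3.5-.5,z)[:2]
ct=lambda p,z:ray(f,400+(p[0]-497+.5)/3.5-.5,225+(p[1]+.5)/3.5-.5,z)[:2]
def quad(n,P,fn,z):
    Q=np.array([fn(p,z) for p in P]);e=[Q[(i+1)%4]-Q[i] for i in range(4)]
    print(n,Q.mean(0),"len mm",[round(1000*np.linalg.norm(x)) for x in e],"ang",[round(float(np.degrees(np.arctan2(x[1],x[0]))),1) for x in e])
print("slim cap",c1((194,124),.122),"coaster",c1((199,149),.010))
print("jar cap",c1((338,352),.115),"coaster",c1((335,361),.010))
quad("tin",[(498,125),(621,135),(612,258),(487,245)],c1,.110)
print("sq coaster",c1((534,207),.010))
quad("mould",[(325,93),(432,106),(414,252),(305,241)],c1,.034)
quad("plate",[(107,17),(662,105),(595,563),(30,470)],c1,.004)
quad("board",[(50,23),(477,66),(446,360),(14,318)],cb,.008)
quad("tile",[(566,110),(701,104),(711,267),(577,275)],ct,.010)
print("torch", ray(f,452,170,.1),"paddle",ray(f,150,200,.01))
g=bot.grab_frame("side")
for n,p in dict(slim=[*c1((199,149),.01),.122],jar=[*c1((335,361),.01),.115],mould=[.6,0,.03]).items(): print(n,proj(g,p))
E
```

```text
slim cap [0.6251 0.0471] coaster [0.6262 0.0492]
jar cap [ 0.5418 -0.004 ] coaster [ 0.5398 -0.0045]
tin [ 0.5999 -0.0845] len mm [45, 45, 46, 44] ang [-95.5, 174.6, 83.2, -6.3]
sq coaster [ 0.6007 -0.0858]
mould [ 0.6136 -0.0187] len mm [43, 58, 43, 59] ang [-97.8, 172.0, 83.4, -8.5]
plate [ 0.5695 -0.0104] len mm [229, 188, 231, 187] ang [-99.9, 170.4, 79.9, -10.2]
board [0.4592 0.3006] len mm [247, 168, 248, 169] ang [-96.6, 173.7, 83.7, -6.5]
tile [ 0.4519 -0.3008] len mm [78, 93, 77, 94] ang [-88.3, -178.4, 92.6, 2.1]
torch [ 0.6586 -0.3034  0.1   ] paddle [0.6181 0.2804 0.01  ]
slim [251.8766 188.2366]
jar [302.2859 192.68  ]
mould [275.5216 214.0736]
```

```bash

python3 -m crank '{"travel":[[2,3,0],[4,6,0],[6,9,0],[8.5,12.5,0],[10.5,16,0]],"turn":[[0,0,3.2],[0,0,6.4],[0,0,9.7],[0,0,13],[0,0,16.2]],"gripper":[0,0,0,0,0]}' 40
python3 -m crank '{"travel":[[2,3.2,0],[4.2,6.4,0],[6.3,9.6,0],[8.4,12.8,0],[10.5,16,0]],"turn":[[0,0,3.2],[0,0,6.4],[0,0,9.7],[0,0,13],[0,0,16.2]],"gripper":[0,0,0,0,0]}'
python3 -m crank '{"travel":[[2,3.2,0],[4.2,6.4,0],[6.3,9.6,0],[8.4,12.8,0],[10.5,16,0]],"turn":[[0,0,3.2],[0,0,6.4],[0,0,9.7],[0,0,13],[0,0,16.2]],"gripper":[0,0,0,0,0]}'
python3 -m crank '{"travel":[[2,3.2,0],[4.2,6.4,0],[6.3,9.6,0],[8.4,12.8,0],[10.5,15.8,0]],"turn":[[0,0,3.2],[0,0,6.4],[0,0,9.7],[0,0,13],[0,0,16.2]],"gripper":[0,0,0,0,0]}'
```

```text
clock: 0.75
position: [0.3113, -0.4288, 0.2313]
tool_rot: [3.141, -0.0, 0.62]
force: [1.2, -0.1, 0.6]
grip_width: 0.0856
finger_force: 0.0
clock: 1.25
position: [0.416, -0.269, 0.2314]
tool_rot: [3.141, 0.0, 0.903]
force: [0.2, -0.6, 0.2]
grip_width: 0.0856
finger_force: 0.0
clock: 1.75
position: [0.521, -0.1089, 0.2314]
tool_rot: [3.141, 0.0, 1.185]
force: [0.9, -0.7, -0.1]
grip_width: 0.0854
finger_force: 0.0
clock: 2.25
position: [0.626, 0.0492, 0.2313]
tool_rot: [-3.142, -0.0, 1.468]
force: [0.8, -0.5, 0.4]
grip_width: 0.0851
finger_force: 0.0
```

```bash

python3 -m crank '{"travel":[[0,0,-4],[0,-0.1,-8],[0,-0.1,-12],[0,-0.1,-15],[0,-0.1,-16.1]],"turn":[[0,0,0],[0,0,0],[0,0,0],[0,0,0],[0,0,0]],"gripper":[0,0,0,0,0]}'
python3 -m crank '{"travel":[[0,0,0],[0,0,0],[0,0,0],[0,0,0],[0,0,0]],"turn":[[0,0,0],[0,0,0],[0,0,0],[0,0,0],[0,0,0]],"gripper":[0.3,0.5,0.6,0.8,1]}' 40
python3 -m crank '{"travel":[[0,0,0],[0,0,0],[0,0,0],[0,0,0],[0,0,0]],"turn":[[0,0,0],[0,0,0],[0,0,0],[0,0,0],[0,0,0]],"gripper":[1,1,1,1,1]}'
```

```text
clock: 2.75
position: [0.6238, 0.0465, 0.0673]
tool_rot: [-3.138, 0.001, 1.466]
force: [0.6, -0.4, 0.5]
grip_width: 0.0857
finger_force: 0.0
clock: 3.25
position: [0.6261, 0.0468, 0.0719]
tool_rot: [3.14, -0.0, 1.466]
force: [-1.7, -1.0, 8.4]
grip_width: 0.037
finger_force: 38.9
clock: 3.75
position: [0.6261, 0.0468, 0.072]
tool_rot: [3.14, -0.0, 1.466]
force: [-2.2, -0.3, 9.0]
grip_width: 0.0374
finger_force: 38.9
```

```bash

python3 -m crank '{"travel":[[0,0,0.6],[0,0,1.8],[0,0,3.2],[0,0,4.4],[0,0,5]],"turn":[[0,0,0],[0,0,0],[0,0,0],[0,0,0],[0,0,0]],"gripper":[1,1,1,1,1]}'
python3 -m crank '{"travel":[[-0.5,1,0],[-1.4,3,0],[-2.4,5,0],[-3.4,7.2,0],[-4.4,9.3,0]],"turn":[[0,0,0],[0,0,0],[0,0,0],[0,0,0],[0,0,0]],"gripper":[1,1,1,1,1]}'
python3 -m crank '{"travel":[[-1.2,2.6,0],[-2.4,5.2,0],[-3.6,7.8,0],[-4.9,10.4,0],[-6.1,13,0]],"turn":[[0,0,0],[0,0,0],[0,0,0],[0,0,0],[0,0,0]],"gripper":[1,1,1,1,1]}'
python3 -m crank '{"travel":[[-1.2,2.5,0],[-2.5,5,0],[-3.7,7.5,0],[-4.7,9.7,0],[-5.3,11,0]],"turn":[[0,0,0],[0,0,0],[0,0,0],[0,0,0],[0,0,0]],"gripper":[1,1,1,1,1]}'
python3 -m crank '{"travel":[[0,0,-1],[0,0,-2.4],[0,0,-3.8],[0,0,-4.6],[0,0,-4.8]],"turn":[[0,0,0],[0,0,0],[0,0,0],[0,0,0],[0,0,0]],"gripper":[1,1,1,1,1]}'
python3 -m crank '{"travel":[[0,0,-0.1],[0,0,-0.2],[0,0,-0.3],[0,0,-0.3],[0,0,-0.3]],"turn":[[0,0,0],[0,0,0],[0,0,0],[0,0,0],[0,0,0]],"gripper":[1,1,1,1,1]}'
```

```text
clock: 4.25
position: [0.626, 0.0467, 0.1223]
tool_rot: [3.14, -0.0, 1.466]
force: [0.2, 0.4, -1.9]
grip_width: 0.0371
finger_force: 40.1
clock: 4.75
position: [0.5801, 0.1413, 0.1198]
tool_rot: [-3.141, -0.0, 1.466]
force: [0.2, 0.0, -2.2]
grip_width: 0.0371
finger_force: 40.2
clock: 5.25
position: [0.5187, 0.2712, 0.1199]
tool_rot: [-3.141, 0.0, 1.466]
force: [0.3, -0.0, -1.8]
grip_width: 0.037
finger_force: 40.2
clock: 5.75
position: [0.4652, 0.3819, 0.12]
tool_rot: [-3.14, -0.0, 1.468]
force: [-0.0, 0.0, -2.4]
grip_width: 0.0374
finger_force: 40.2
clock: 6.25
position: [0.4672, 0.3787, 0.0707]
tool_rot: [-3.14, 0.002, 1.465]
force: [0.1, -0.0, -1.8]
grip_width: 0.037
finger_force: 40.2
clock: 6.75
position: [0.4676, 0.38, 0.07]
tool_rot: [3.141, -0.001, 1.466]
force: [-2.0, -1.4, 6.5]
grip_width: 0.037
finger_force: 40.7
```

```bash
python3 - <<'E'
from h import *
f=bot.grab_frame("side");cv2.imwrite("pics/s1.png",f["pixels"][:,:,::-1])
E
```

```text
(no output)
```

View pics/s1.png

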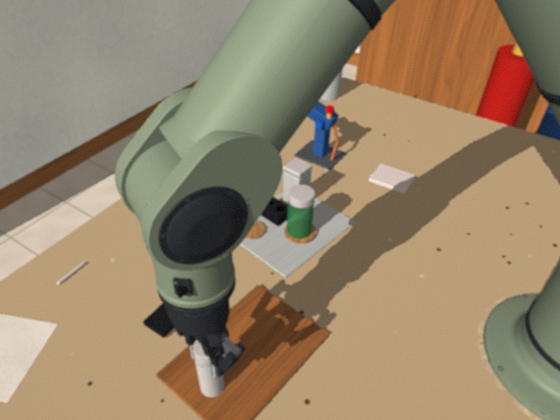

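The side view shows the can upright on the board at about (210,380), with contact force registered. I'll release it and go for the jar.

```bash

python3 -m crank '{"travel":[[0,0,0],[0,0,0],[0,0,0],[0,0,0],[0,0,0]],"turn":[[0,0,0],[0,0,0],[0,0,0],[0,0,0],[0,0,0]],"gripper":[0.6,0.5,0.3,0,0]}'
python3 -m crank '{"travel":[[0,0,0.5],[0,0,2],[0,0,6],[0,0,11],[0,0,15]],"turn":[[0,0,0],[0,0,0],[0,0,0],[0,0,0],[0,0,0]],"gripper":[0,0,0,0,0]}'
python3 -m crank '{"travel":[[0.4,-2,0],[1.2,-6,0],[2,-10.5,0],[2.8,-15,0],[3.7,-19.5,0]],"turn":[[0,0,0],[0,0,0],[0,0,0],[0,0,0],[0,0,0]],"gripper":[0,0,0,0,0]}'
python3 -m crank '{"travel":[[0.8,-4.5,0],[1.6,-9,0],[2.6,-14,0],[3.2,-17.5,0],[3.6,-18.9,0]],"turn":[[0,0,0],[0,0,0],[0,0,0],[0,0,0],[0,0,0]],"gripper":[0,0,0,0,0]}'
python3 - <<'E'
from h import *
f=bot.grab_frame("side");crop(f,190,120,390,270,3.5,"pics/s2.png")
E
```

```text
clock: 7.3
position: [0.4674, 0.3797, 0.0693]
tool_rot: [-3.142, -0.0, 1.466]
force: [0.4, 0.6, 0.2]
grip_width: 0.0835
finger_force: 0.0
clock: 7.8
position: [0.4672, 0.38, 0.2231]
tool_rot: [3.141, -0.002, 1.466]
force: [0.4, 0.0, -0.6]
grip_width: 0.0852
finger_force: 0.0
clock: 8.3
position: [0.5043, 0.1831, 0.2206]
tool_rot: [3.14, -0.0, 1.466]
force: [0.8, -0.6, -0.0]
grip_width: 0.0852
finger_force: 0.0
clock: 8.8
position: [0.5406, -0.0083, 0.2204]
tool_rot: [3.141, 0.001, 1.461]
force: [-0.5, 0.7, -0.2]
grip_width: 0.0854
finger_force: 0.0
```

View pics/s2.png

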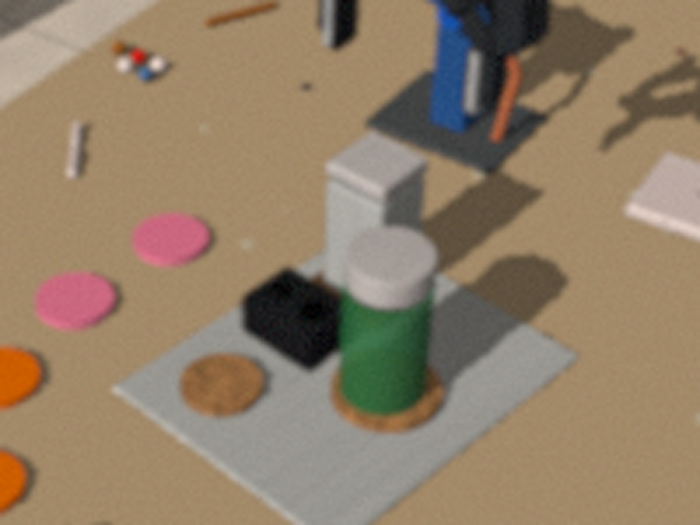

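The crop shows the slim coaster empty at crop (223,384), the jar cap top at about (392,259), and the tin and mould undisturbed. I'll use it to cross-check against the top view.

```bash

python3 - <<'E'
from h import *
f=bot.grab_frame("side")
for n,u,v,z in(("slimcoaster",223,384,.01),("jarcap",392,259,.115),("mouldtop mid",293,310,.034)):print(n,ray(f,190+(u+.5)/3.5-.5,120+(v+.5)/3.5-.5,z))
E
python3 -m crank '{"travel":[[0,0,-3],[0,0,-7],[0,0,-11],[0,0,-14],[0,0,-15]],"turn":[[0,0,0],[0,0,0],[0,0,0],[0,0,0],[0,0,0]],"gripper":[0,0,0,0,0]}'
python3 -m crank '{"travel":[[0,0,0],[0,0,0],[0,0,0],[0,0,0],[0,0,0]],"turn":[[0,0,0],[0,0,0],[0,0,0],[0,0,0],[0,0,0]],"gripper":[0.1,0.3,0.5,0.8,1]}' 50
python3 -m crank '{"travel":[[0,0,0],[0,0,0],[0,0,0],[0,0,0],[0,0,0]],"turn":[[0,0,0],[0,0,0],[0,0,0],[0,0,0],[0,0,0]],"gripper":[1,1,1,1,1]}'
```

```text
slimcoaster [0.62396517 0.0500372  0.01      ]
jarcap [ 0.53923131 -0.00108104  0.115     ]
mouldtop mid [ 0.61227185 -0.00966787  0.034     ]
clock: 9.4
position: [0.539, -0.0025, 0.0674]
tool_rot: [-3.138, -0.0, 1.468]
force: [0.2, -0.5, 1.2]
grip_width: 0.085
finger_force: 0.0
clock: 9.9
position: [0.5413, -0.004, 0.0712]
tool_rot: [3.139, -0.0, 1.466]
force: [-2.6, 1.7, 7.3]
grip_width: 0.053
finger_force: 51.0
clock: 10.4
position: [0.5413, -0.004, 0.0712]
tool_rot: [3.139, -0.0, 1.466]
force: [-2.3, 1.4, 7.2]
grip_width: 0.0531
finger_force: 51.0
```

```bash

python3 -m crank '{"travel":[[0,0,0.6],[0,0,1.8],[0,0,3.2],[0,0,4.4],[0,0,5]],"turn":[[0,0,0],[0,0,0],[0,0,0],[0,0,0],[0,0,0]],"gripper":[1,1,1,1,1]}'
python3 -m crank '{"travel":[[-0.2,0.9,0],[-0.7,2.6,0],[-1.3,4.9,0],[-1.9,7.3,0],[-2.6,9.7,0]],"turn":[[0,0,0],[0,0,0],[0,0,0],[0,0,0],[0,0,0]],"gripper":[1,1,1,1,1]}'
python3 -m crank '{"travel":[[-0.7,2.5,0],[-1.4,5,0],[-2,7.5,0],[-2.7,10,0],[-3.4,12.5,0]],"turn":[[0,0,0],[0,0,0],[0,0,0],[0,0,0],[0,0,0]],"gripper":[1,1,1,1,1]}'
python3 -m crank '{"travel":[[-0.6,2.4,0],[-1.2,4.6,0],[-1.7,6.5,0],[-2.1,7.8,0],[-2.2,8.3,0]],"turn":[[0,0,0],[0,0,0],[0,0,0],[0,0,0],[0,0,0]],"gripper":[1,1,1,1,1]}'
python3 -m crank '{"travel":[[0,0,-1],[0,0,-2.4],[0,0,-3.8],[0,0,-4.6],[0,0,-4.8]],"turn":[[0,0,0],[0,0,0],[0,0,0],[0,0,0],[0,0,0]],"gripper":[1,1,1,1,1]}'
python3 -m crank '{"travel":[[0,0,-0.1],[0,0,-0.2],[0,0,-0.3],[0,0,-0.3],[0,0,-0.3]],"turn":[[0,0,0],[0,0,0],[0,0,0],[0,0,0],[0,0,0]],"gripper":[1,1,1,1,1]}'
```

```text
clock: 10.9
position: [0.541, -0.0043, 0.1212]
tool_rot: [3.14, -0.0, 1.466]
force: [-1.0, 0.7, -3.2]
grip_width: 0.0528
finger_force: 52.9
clock: 11.4
position: [0.5136, 0.0942, 0.1189]
tool_rot: [-3.141, -0.0, 1.466]
force: [-1.0, -0.5, -1.9]
grip_width: 0.0535
finger_force: 52.9
clock: 11.9
position: [0.4793, 0.2192, 0.1189]
tool_rot: [-3.141, 0.0, 1.466]
force: [1.1, 0.2, -2.6]
grip_width: 0.0532
finger_force: 52.9
clock: 12.4
position: [0.4573, 0.3022, 0.119]
tool_rot: [-3.141, -0.0, 1.468]
force: [0.0, 0.1, -1.9]
grip_width: 0.0533
finger_force: 52.9
clock: 12.9
position: [0.4579, 0.2999, 0.0698]
tool_rot: [-3.14, 0.001, 1.465]
force: [0.1, 0.7, -2.0]
grip_width: 0.0532
finger_force: 52.9
clock: 13.4
position: [0.4586, 0.3009, 0.0692]
tool_rot: [3.141, -0.001, 1.466]
force: [-3.7, -1.9, 9.0]
grip_width: 0.053
finger_force: 54.0
```

```bash

python3 -m crank '{"travel":[[0,0,0],[0,0,0],[0,0,0],[0,0,0],[0,0,0]],"turn":[[0,0,0],[0,0,0],[0,0,0],[0,0,0],[0,0,0]],"gripper":[0.4,0.3,0.1,0,0]}'
python3 -m crank '{"travel":[[0,0,0.5],[0,0,2],[0,0,6],[0,0,11],[0,0,15]],"turn":[[0,0,0],[0,0,0],[0,0,0],[0,0,0],[0,0,0]],"gripper":[0,0,0,0,0]}'
python3 -m crank '{"travel":[[0.7,-2,0],[2.2,-6,0],[3.8,-10.5,0],[5.5,-15,0],[7.1,-19.5,0]],"turn":[[0,0,0],[0,0,0],[0,0,0],[0,0,0],[0,0,0]],"gripper":[0,0,0,0,0]}'
python3 -m crank '{"travel":[[1.6,-4.5,0],[3.3,-9,0],[5,-13.8,0],[6.5,-17.8,0],[7,-19.1,0]],"turn":[[0,0,0],[0,0,0],[0,0,0],[0,0,0],[0,0,0]],"gripper":[0,0,0,0,0]}'
python3 -m crank '{"travel":[[0,0,-3],[0,0,-7],[0,0,-11],[0,0,-14],[0,0,-15]],"turn":[[0,0,0],[0,0,0],[0,0,0],[0,0,0],[0,0,0]],"gripper":[0,0,0,0,0]}'
python3 -m crank '{"travel":[[0,0,0],[0,0,0],[0,0,0],[0,0,0],[0,0,0]],"turn":[[0,0,0],[0,0,0],[0,0,0],[0,0,0],[0,0,0]],"gripper":[0.1,0.3,0.5,0.8,1]}' 50
python3 -m crank '{"travel":[[0,0,0],[0,0,0],[0,0,0],[0,0,0],[0,0,0]],"turn":[[0,0,0],[0,0,0],[0,0,0],[0,0,0],[0,0,0]],"gripper":[1,1,1,1,1]}'
```

```text
clock: 13.9
position: [0.4584, 0.3007, 0.0683]
tool_rot: [3.141, -0.0, 1.466]
force: [-0.6, -0.6, 0.3]
grip_width: 0.0857
finger_force: 0.0
clock: 14.4
position: [0.4582, 0.301, 0.222]
tool_rot: [3.141, -0.001, 1.466]
force: [0.1, 0.4, -0.2]
grip_width: 0.0857
finger_force: 0.0
clock: 14.9
position: [0.5297, 0.1039, 0.2198]
tool_rot: [3.14, -0.0, 1.466]
force: [1.9, 0.7, -0.1]
grip_width: 0.0853
finger_force: 0.0
clock: 15.4
position: [0.5999, -0.0905, 0.2193]
tool_rot: [3.141, 0.001, 1.461]
force: [-1.2, 0.4, 0.5]
grip_width: 0.0857
finger_force: 0.0
clock: 15.9
position: [0.5981, -0.0846, 0.0665]
tool_rot: [-3.138, -0.0, 1.466]
force: [0.8, 0.3, 1.2]
grip_width: 0.0851
finger_force: 0.0
clock: 16.4
position: [0.6002, -0.0854, 0.0701]
tool_rot: [3.139, 0.0, 1.466]
force: [-2.4, -0.0, 10.1]
grip_width: 0.0456
finger_force: 49.4
clock: 16.9
position: [0.6002, -0.0853, 0.0701]
tool_rot: [3.139, 0.0, 1.466]
force: [-2.5, 0.3, 10.8]
grip_width: 0.0457
finger_force: 49.4
```

```bash

python3 -m crank '{"travel":[[0,0,0.7],[0,0,2.2],[0,0,4],[0,0,5.4],[0,0,6]],"turn":[[0,0,0],[0,0,0],[0,0,0],[0,0,0],[0,0,0]],"gripper":[1,1,1,1,1]}'
python3 -m crank '{"travel":[[-0.4,0.9,0],[-1.3,2.6,0],[-2.4,4.9,0],[-3.6,7.3,0],[-4.8,9.7,0]],"turn":[[0,0,0],[0,0,0],[0,0,0],[0,0,0],[0,0,0]],"gripper":[1,1,1,1,1]}'
python3 -m crank '{"travel":[[-1.2,2.5,0],[-2.4,5,0],[-3.7,7.5,0],[-4.9,10,0],[-6.1,12.5,0]],"turn":[[0,0,0],[0,0,0],[0,0,0],[0,0,0],[0,0,0]],"gripper":[1,1,1,1,1]}'
python3 -m crank '{"travel":[[-1.2,2.4,0],[-2.3,4.6,0],[-3.2,6.5,0],[-3.9,7.9,0],[-4.1,8.4,0]],"turn":[[0,0,0],[0,0,0],[0,0,0],[0,0,0],[0,0,0]],"gripper":[1,1,1,1,1]}'
python3 -m crank '{"travel":[[0,0,-1.4],[0,0,-3],[0,0,-4.6],[0,0,-5.6],[0,0,-5.8]],"turn":[[0,0,0],[0,0,0],[0,0,0],[0,0,0],[0,0,0]],"gripper":[1,1,1,1,1]}'
python3 -m crank '{"travel":[[0,0,-0.1],[0,0,-0.2],[0,0,-0.3],[0,0,-0.3],[0,0,-0.3]],"turn":[[0,0,0],[0,0,0],[0,0,0],[0,0,0],[0,0,0]],"gripper":[1,1,1,1,1]}'
```

```text
clock: 17.4
position: [0.6001, -0.0854, 0.1306]
tool_rot: [3.139, 0.0, 1.466]
force: [0.4, -0.2, -2.9]
grip_width: 0.0457
finger_force: 51.7
clock: 17.9
position: [0.55, 0.0132, 0.1277]
tool_rot: [-3.14, -0.0, 1.466]
force: [1.5, 1.0, -3.0]
grip_width: 0.0454
finger_force: 51.8
clock: 18.4
position: [0.4889, 0.138, 0.1278]
tool_rot: [-3.141, 0.0, 1.466]
force: [-0.2, 0.1, -2.1]
grip_width: 0.0455
finger_force: 51.8
clock: 18.9
position: [0.4477, 0.2224, 0.1279]
tool_rot: [-3.14, -0.0, 1.468]
force: [-0.7, -0.8, -2.3]
grip_width: 0.0452
finger_force: 51.8
clock: 19.4
position: [0.4487, 0.2202, 0.0692]
tool_rot: [-3.14, 0.001, 1.466]
force: [-0.5, 0.7, -2.4]
grip_width: 0.0456
finger_force: 51.8
clock: 19.9
position: [0.4497, 0.2209, 0.0681]
tool_rot: [3.141, -0.0, 1.466]
force: [-2.9, -1.9, 8.9]
grip_width: 0.0458
finger_force: 52.9
```

```bash

python3 -m crank '{"travel":[[0,0,0],[0,0,0],[0,0,0],[0,0,0],[0,0,0]],"turn":[[0,0,0],[0,0,0],[0,0,0],[0,0,0],[0,0,0]],"gripper":[0.5,0.4,0.2,0,0]}'
python3 -m crank '{"travel":[[0,0,0.5],[0,0,2],[0,0,6],[0,0,11],[0,0,15]],"turn":[[0,0,0],[0,0,0],[0,0,0],[0,0,0],[0,0,0]],"gripper":[0,0,0,0,0]}'
python3 -m crank '{"travel":[[0,-2,0],[0,-4.5,0],[0,-7.5,0],[0,-11,0],[0,-14,0]],"turn":[[0,0,-6],[0,0,-12],[0,0,-18],[0,0,-24],[0,0,-30]],"gripper":[0,0,0,0,0]}'
python3 -m crank '{"travel":[[0,-3,0],[0,-6,0],[0,-9,0],[0,-12,0],[0,-15,0]],"turn":[[0,0,-6],[0,0,-12],[0,0,-18],[0,0,-24],[0,0,-30]],"gripper":[0,0,0,0,0]}'
python3 -m crank '{"travel":[[0,-3,0],[0,-6,0],[0,-8.5,0],[0,-10.5,0],[0,-11,0]],"turn":[[0,0,-6],[0,0,-12],[0,0,-18],[0,0,-24],[0,0,-32]],"gripper":[0,0,0,0,0]}'
python3 - <<'E'
from h import *
f=bot.grab_frame("top");crop(f,225,165,365,280,5,"pics/c3.png")
E
```

```text
clock: 20.4
position: [0.4494, 0.2207, 0.0674]
tool_rot: [3.141, -0.0, 1.466]
force: [1.0, -0.0, -0.4]
grip_width: 0.0853
finger_force: 0.0
clock: 20.9
position: [0.4492, 0.2208, 0.22]
tool_rot: [3.141, -0.001, 1.466]
force: [0.5, -0.3, -0.7]
grip_width: 0.0851
finger_force: 0.0
clock: 21.4
position: [0.4491, 0.0791, 0.2177]
tool_rot: [3.141, -0.0, 0.938]
force: [0.4, 0.1, -0.3]
grip_width: 0.0853
finger_force: 0.0
clock: 21.9
position: [0.4492, -0.0704, 0.2178]
tool_rot: [3.142, -0.001, 0.414]
force: [-0.1, 0.5, 0.0]
grip_width: 0.0857
finger_force: 0.0
clock: 22.4
position: [0.449, -0.1814, 0.2176]
tool_rot: [3.141, -0.0, -0.147]
force: [0.4, 0.1, 0.3]
grip_width: 0.0854
finger_force: 0.0
```

View pics/c3.png

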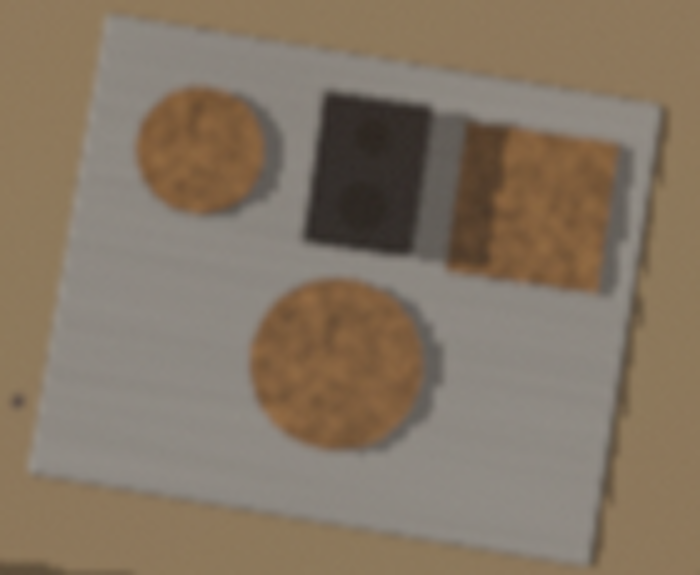

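The crop shows all three coasters empty: slim at (201,150), big at (338,364) and square (468,122) to (604,293). The mould hasn't moved.

```bash

python3 - <<'E'
from h import *
np.set_printoptions(precision=4,suppress=True)
f=bot.grab_frame("top")
c1=lambda p,z:ray(f,225+(p[0]+.5)/5-.5,165+(p[1]+.5)/5-.5,z)[:2]
def quad(n,P,fn,z):
    Q=np.array([fn(p,z) for p in P]);e=[Q[(i+1)%4]-Q[i] for i in range(4)]
    print(n,Q.mean(0),"len mm",[round(1000*np.linalg.norm(x)) for x in e],"ang",[round(float(np.degrees(np.arctan2(x[1],x[0]))),1) for x in e])
print("slim",c1((201.5,150),.01),"big",c1((338,364.5),.01))
quad("sq",[(468,122),(621,145),(604,293),(448,269)],c1,.010)
quad("mould",[(325,93),(432,106),(414,254),(305,241)],c1,.034)
# colour segmentation of cork for check
im=cv2.cvtColor(f["pixels"],cv2.COLOR_RGB2HSV)[165:280,225:365]
m=((im[...,1]>105)&(im[...,0]<20)).astype(np.uint8)
n,l,s,c=cv2.connectedComponentsWithStats(m)
for i in range(1,n):
    if s[i,4]>200: print(s[i],ray(f,225+c[i,0],165+c[i,1],.01)[:2], cv2.minAreaRect(np.argwhere(l==i)[:,::-1].astype(np.float32)))
g=bot.grab_frame("side"); crop(g,150,120,390,300,3,"pics/s3.png"); cv2.imwrite("pics/s4.png",g["pixels"][:,:,::-1])
E
```

```text
slim [0.6258 0.0482] big [ 0.5383 -0.0056]
sq [ 0.6007 -0.0863] len mm [63, 60, 64, 60] ang [-99.4, 172.2, 80.4, -8.8]
mould [ 0.6134 -0.0187] len mm [43, 59, 43, 59] ang [-97.8, 172.1, 82.4, -8.5]
[ 28  18  24  24 467] [0.6257 0.0486] ((39.5, 29.5), (23.0, 23.0), 90.0)
[ 90  25  33  33 858] [ 0.6007 -0.0853] ((106.06999969482422, 41.00999450683594), (29.839906692504883, 29.132801055908203), 8.130102157592773)
[ 51  56  33  33 863] [ 0.5387 -0.0051] ((67.0, 72.0), (32.0, 32.0), 90.0)
```

View pics/s4.png

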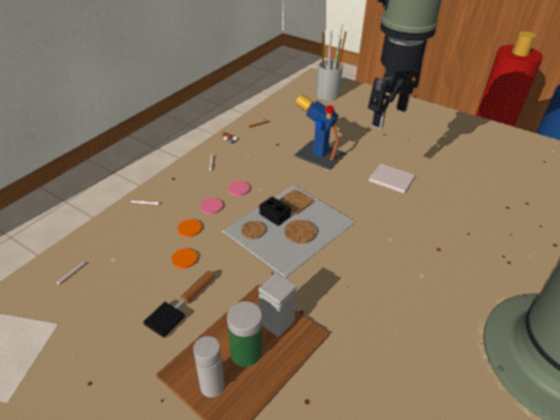

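The side view shows the can (209,367), jar (245,335) and tin (278,305) all upright on the board. The mould is now free at (275,210) and the paddle is untouched. Next I'll fetch the mould.

```bash

python3 -m crank '{"travel":[[1.5,1.5,0],[5,5,0],[9,9,0],[13,13,0],[15.5,15.5,0]],"turn":[[0,0,0],[0,0,0],[0,0,0],[0,0,0],[0,0,0]],"gripper":[0.2,0.3,0.35,0.35,0.35]}'
python3 -m crank '{"travel":[[0.7,0.6,0],[0.9,0.8,-3],[0.9,0.8,-7],[0.9,0.8,-11],[0.9,0.8,-14]],"turn":[[0,0,0],[0,0,0],[0,0,0],[0,0,0],[0,0,0]],"gripper":[0.35,0.35,0.35,0.35,0.35]}'
python3 -c "
from workcell import bot;print(bot.observe())"
```

```text
clock: 23.05
position: [0.6054, -0.0214, 0.2175]
tool_rot: [-3.141, -0.0, -0.134]
force: [0.7, -0.8, -0.1]
grip_width: 0.0554
finger_force: 0.0
clock: 23.55
position: [0.6123, -0.0154, 0.0752]
tool_rot: [-3.141, 0.002, -0.135]
force: [0.0, -0.7, -0.4]
grip_width: 0.0555
finger_force: 0.0
{'clock': 23.55, 'qpos': array([-0.09557118,  0.69930599,  0.03601468,  1.74914413, -0.03758543,
        0.69534811, -1.7445955 ]), 'qd': array([ 0.02729306,  0.41869212, -0.03709038,  0.11510247, -0.00655429,
       -0.54115424,  0.00651918]), 'joint_efforts': array([-2.39530541e-01, -1.04903033e+02,  4.83880207e+00, -2.77986985e+01,
        2.94220448e-02,  1.34657543e+00, -1.02405867e-02]), 'position': array([ 0.61231023, -0.01536541,  0.07523705]), 'tool_rot': array([-3.14102400e+00,  1.68711427e-03, -1.34695271e-01]), 'force': array([ 0.01271306, -0.70168975, -0.40987309]), 'moment': array([-0.03497511, -0.06248191, -0.04767002]), 'finger_force': 0.0, 'grip_width': 0.055512213337851564}
```

```bash

python3 -m crank '{"travel":[[0.1,-0.3,0],[0.1,-0.3,-1.5],[0.1,-0.3,-3],[0.1,-0.3,-4.5],[0.1,-0.3,-5.5]],"turn":[[0,0,0],[0,0,0],[0,0,0],[0,0,0],[0,0,0]],"gripper":[0.35,0.35,0.35,0.35,0.35]}'
python3 -m crank '{"travel":[[0,0,-0.5],[0,0,-0.8],[0,0,-1],[0,0,-1],[0,0,-1]],"turn":[[0,0,0],[0,0,0],[0,0,0],[0,0,0],[0,0,0]],"gripper":[0.35,0.35,0.35,0.35,0.35]}'
python3 -m crank '{"travel":[[0,0,0],[0,0,0],[0,0,0],[0,0,0],[0,0,0]],"turn":[[0,0,0],[0,0,0],[0,0,0],[0,0,0],[0,0,0]],"gripper":[0.45,0.5,0.6,0.8,1]}' 45
python3 -m crank '{"travel":[[0,0,0],[0,0,0],[0,0,0],[0,0,0],[0,0,0]],"turn":[[0,0,0],[0,0,0],[0,0,0],[0,0,0],[0,0,0]],"gripper":[1,1,1,1,1]}'
python3 -m crank '{"travel":[[0,0,0.5],[0,0,1.5],[0,0,3],[0,0,4.5],[0,0,5]],"turn":[[0,0,0],[0,0,0],[0,0,0],[0,0,0],[0,0,0]],"gripper":[1,1,1,1,1]}'
```

```text
clock: 24.05
position: [0.6142, -0.0191, 0.0213]
tool_rot: [-3.141, 0.0, -0.139]
force: [0.2, 0.3, -0.1]
grip_width: 0.0555
finger_force: 0.0
clock: 24.55
position: [0.6146, -0.0193, 0.0127]
tool_rot: [-3.141, -0.001, -0.14]
force: [-0.0, 0.4, 0.5]
grip_width: 0.0558
finger_force: 0.0
clock: 25.05
position: [0.6146, -0.0192, 0.0129]
tool_rot: [-3.141, -0.001, -0.14]
force: [-1.7, 0.2, 7.2]
grip_width: 0.0432
finger_force: 45.0
clock: 25.55
position: [0.6146, -0.0192, 0.0129]
tool_rot: [-3.141, -0.001, -0.14]
force: [-1.3, 0.3, 6.7]
grip_width: 0.0435
finger_force: 45.0
clock: 26.05
position: [0.6154, -0.0193, 0.0648]
tool_rot: [-3.141, -0.003, -0.14]
force: [-0.0, -0.2, -1.2]
grip_width: 0.0423
finger_force: 46.4
```

```bash

python3 -m crank '{"travel":[[-0.6,-1,0],[-1.8,-3,0],[-3,-5.2,0],[-4.3,-7.5,0],[-5.6,-9.8,0]],"turn":[[0,0,1],[0,0,2],[0,0,3],[0,0,4],[0,0,5]],"gripper":[1,1,1,1,1]}'
python3 -m crank '{"travel":[[-1.4,-2.4,0],[-2.8,-4.8,0],[-4.2,-7.2,0],[-5.6,-9.7,0],[-7,-12.2,0]],"turn":[[0,0,1],[0,0,2],[0,0,3],[0,0,4],[0,0,5]],"gripper":[1,1,1,1,1]}'
python3 -m crank '{"travel":[[-1.3,-2.2,0],[-2.4,-4.2,0],[-3.2,-5.6,0],[-3.5,-6.1,0],[-3.5,-6.1,0]],"turn":[[0,0,0],[0,0,0],[0,0,0],[0,0,0],[0,0,0]],"gripper":[1,1,1,1,1]}'
python3 -m crank '{"travel":[[0,0,-1],[0,0,-2],[0,0,-3],[0,0,-3.7],[0,0,-3.9]],"turn":[[0,0,0],[0,0,0],[0,0,0],[0,0,0],[0,0,0]],"gripper":[1,1,1,1,1]}'
python3 -c "
from workcell import bot;print(bot.observe()['tool_rot'])"
```

```text
clock: 26.55
position: [0.5569, -0.1188, 0.0619]
tool_rot: [3.141, 0.001, -0.051]
force: [0.4, 0.1, -2.1]
grip_width: 0.043
finger_force: 46.5
clock: 27.05
position: [0.4867, -0.2407, 0.0619]
tool_rot: [-3.141, 0.001, 0.036]
force: [1.0, -0.5, -1.2]
grip_width: 0.0431
finger_force: 46.5
clock: 27.55
position: [0.4524, -0.3009, 0.0621]
tool_rot: [-3.141, 0.001, 0.034]
force: [0.4, 0.5, -1.2]
grip_width: 0.043
finger_force: 46.5
clock: 28.05
position: [0.453, -0.2997, 0.0221]
tool_rot: [-3.141, 0.001, 0.035]
force: [0.4, 0.2, -2.0]
grip_width: 0.043
finger_force: 46.5
[-3.14072290e+00  1.37373870e-03  3.50930736e-02]
```

```bash

python3 -m crank '{"travel":[[0,0,-0.1],[0,0,-0.2],[0,0,-0.3],[0,0,-0.4],[0,0,-0.4]],"turn":[[0,0,0],[0,0,0],[0,0,0],[0,0,0],[0,0,0]],"gripper":[1,1,1,1,1]}'
python3 -m crank '{"travel":[[0,0,-0.1],[0,0,-0.2],[0,0,-0.2],[0,0,-0.2],[0,0,-0.2]],"turn":[[0,0,0],[0,0,0],[0,0,0],[0,0,0],[0,0,0]],"gripper":[1,1,1,1,1]}'
```

```text
clock: 28.55
position: [0.4534, -0.3003, 0.0193]
tool_rot: [3.142, -0.0, 0.035]
force: [0.4, -0.1, -1.0]
grip_width: 0.0431
finger_force: 46.5
clock: 29.05
position: [0.4535, -0.3004, 0.0188]
tool_rot: [3.141, -0.001, 0.034]
force: [-7.9, 5.5, 34.3]
grip_width: 0.0433
finger_force: 50.6
```

```bash

python3 -m crank '{"travel":[[0,0,0.1],[0,0,0.1],[0,0,0.1],[0,0,0.1],[0,0,0.1]],"turn":[[0,0,0],[0,0,0],[0,0,0],[0,0,0],[0,0,0]],"gripper":[1,1,0.5,0.4,0.35]}'
python3 -m crank '{"travel":[[0,0,0],[0,0,0.5],[0,0,2],[0,0,5],[0,0,8]],"turn":[[0,0,0],[0,0,0],[0,0,0],[0,0,0],[0,0,0]],"gripper":[0.35,0.35,0.35,0.35,0.35]}'
python3 -m crank '{"travel":[[0,0,2],[0,1,6],[0,3,10],[0,6,12],[0,10,12]],"turn":[[0,0,4],[0,0,10],[0,0,16],[0,0,22],[0,0,28]],"gripper":[0,0,0,0,0]}'
python3 -m crank '{"travel":[[0,4,0],[0,8,0],[0,12,0],[0,16,0],[0,20,0]],"turn":[[0,0,6],[0,0,12],[0,0,18],[0,0,24],[0,0,30]],"gripper":[0,0,0,0,0]}'
python3 - <<'E'
from h import *
f=bot.grab_frame("top");crop(f,405,240,475,320,7,"pics/t5.png")
E
```

```text
clock: 29.55
position: [0.4534, -0.3003, 0.0182]
tool_rot: [-3.142, -0.0, 0.035]
force: [-0.2, -0.0, -0.6]
grip_width: 0.0556
finger_force: 0.0
clock: 30.05
position: [0.4532, -0.3002, 0.1001]
tool_rot: [-3.141, 0.0, 0.035]
force: [-0.1, -0.3, 0.1]
grip_width: 0.0553
finger_force: 0.0
clock: 30.55
position: [0.4542, -0.2008, 0.2223]
tool_rot: [3.136, -0.003, 0.525]
force: [1.2, 1.2, -1.0]
grip_width: 0.0854
finger_force: 0.0
clock: 31.05
position: [0.453, 0.001, 0.2195]
tool_rot: [3.14, 0.0, 1.051]
force: [1.3, 0.7, -0.4]
grip_width: 0.0854
finger_force: 0.0
```

View pics/t5.png

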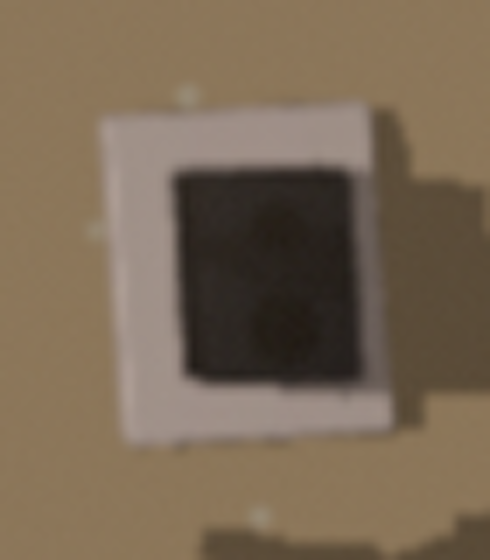

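The mould is flat on the tile but looks off-centre to the right: the mould top spans (172,174) to (362,378) and the tile spans (101,120) to (394,443). I'll quantify this with parallax included.

```bash

python3 - <<'E'
from h import *
np.set_printoptions(precision=4,suppress=True)
f=bot.grab_frame("top")
c1=lambda p,z:ray(f,405+(p[0]+.5)/7-.5,240+(p[1]+.5)/7-.5,z)[:2]
def quad(n,P,fn,z):
    Q=np.array([fn(p,z) for p in P]);e=[Q[(i+1)%4]-Q[i] for i in range(4)]
    print(n,Q.mean(0),"len mm",[round(1000*np.linalg.norm(x)) for x in e],"ang",[round(float(np.degrees(np.arctan2(x[1],x[0]))),1) for x in e])
quad("tile",[(101,120),(370,105),(394,430),(125,443)],c1,.010)
quad("mould",[(172,174),(352,168),(364,378),(185,378)],c1,.040)
h=cv2.cvtColor(f["pixels"],cv2.COLOR_RGB2GRAY)
m=(h[240:320,405:475]<62).astype(np.uint8)
n,l,s,c=cv2.connectedComponentsWithStats(m)
for i in range(1,n):
  if s[i,4]>200: 
    r=cv2.minAreaRect(np.argwhere(l==i)[:,::-1].astype(np.float32));print(s[i],r,ray(f,405+r[0][0],240+r[0][1],.04))
g=bot.grab_frame("side"); crop(g,360,155,425,200,10,"pics/s6.png")
E
```

```text
tile [ 0.4516 -0.3003] len mm [77, 93, 77, 92] ang [-87.6, -177.7, 91.9, 2.6]
mould [ 0.4535 -0.2975] len mm [50, 58, 50, 56] ang [-88.9, -178.7, 89.2, 1.9]
[ 25  24  27  31 728] ((37.99610900878906, 39.437744140625), (30.44060516357422, 24.639423370361328), 86.42366790771484) [ 0.4522 -0.2976  0.04  ]
```

View pics/s6.png

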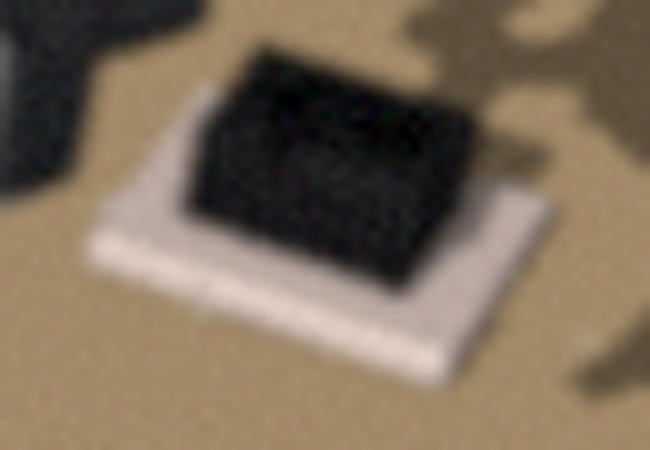

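```bash

python3 - <<'E'
from h import *
np.set_printoptions(precision=4,suppress=True)
g=bot.grab_frame("side")
c=lambda u,v,z=.01:ray(g,360+(u+.5)/10-.5,155+(v+.5)/10-.5,z)[:2]
for n,p in dict(tL=(88,240),tF=(445,352),tR=(553,205),mL=(185,212),mF=(402,293)).items():print(n,c(*p))
for n,p in dict(mtopL=(260,48),mtopR=(480,120),).items():print(n,c(*p,.04))
T=.4516,-.3003
a=np.radians(2)
for dx,dy in((.047,.038),(-.047,.038),(-.047,-.038),(.03,.022),(-.03,.022)):
    P=(T[0]+dx*np.cos(a)-dy*np.sin(a),T[1]+dx*np.sin(a)+dy*np.cos(a),.01);q=proj(g,P);print(dx,dy,((q-[360,155]+.5)*10-.5).round())
E
```

```text
tL [ 0.4971 -0.2606]
tF [ 0.4068 -0.2696]
tR [ 0.4072 -0.3413]
mL [ 0.4821 -0.2852]
mF [ 0.4244 -0.2855]
mtopL [ 0.4825 -0.3192]
mtopR [ 0.4254 -0.3219]
0.047 0.038 [ 88. 240.]
-0.047 0.038 [450. 369.]
-0.047 -0.038 [556. 210.]
0.03 0.022 [177. 229.]
-0.03 0.022 [406. 311.]
```

The mould is centred to within about 2–3 mm, with its long side along the tile's (yaw about 2° on both). That's accepted. Now I'll return the containers, tin first.

```bash

python3 -m crank '{"travel":[[0,2.5,0],[0,6,0],[-0.1,10,0],[-0.2,14,0],[-0.3,18,0]],"turn":[[0,0,5],[0,0,10],[0,0,15],[0,0,20],[0,0,24]],"gripper":[0,0,0,0,0]}'
python3 -m crank '{"travel":[[0,2.5,0],[0,3.7,0],[0,4,0],[0,4,0],[0,4,0]],"turn":[[0,0,0],[0,0,0],[0,0,0],[0,0,0],[0,0,0]],"gripper":[0,0,0,0,0]}'
python3 -m crank '{"travel":[[0,0,0],[0,0,0],[0,0,0],[0,0,0],[0,0,0]],"turn":[[0,0,0],[0,0,0],[0,0,0],[0,0,0],[0,0,0]],"gripper":[0,0,0,0,0]}'
```

```text
clock: 31.75
position: [0.4506, 0.1798, 0.2189]
tool_rot: [3.141, 0.001, 1.466]
force: [0.4, 0.1, 0.3]
grip_width: 0.0852
finger_force: 0.0
clock: 32.25
position: [0.4507, 0.2181, 0.2183]
tool_rot: [3.141, 0.001, 1.464]
force: [-0.4, 0.3, 0.6]
grip_width: 0.0852
finger_force: 0.0
clock: 32.75
position: [0.4503, 0.2196, 0.2183]
tool_rot: [-3.142, 0.0, 1.466]
force: [-1.1, 0.1, -0.1]
grip_width: 0.0853
finger_force: 0.0
```

```bash

python3 -m crank '{"travel":[[-0.1,0.1,-3],[-0.1,0.1,-7],[-0.1,0.1,-11],[-0.1,0.1,-14],[-0.1,0.1,-15]],"turn":[[0,0,0],[0,0,0],[0,0,0],[0,0,0],[0,0,0]],"gripper":[0,0,0,0,0]}'
python3 -m crank '{"travel":[[0,0,0],[0,0,0],[0,0,0],[0,0,0],[0,0,0]],"turn":[[0,0,0],[0,0,0],[0,0,0],[0,0,0],[0,0,0]],"gripper":[0.1,0.3,0.5,0.8,1]}' 50
python3 -m crank '{"travel":[[0,0,0],[0,0,0],[0,0,0],[0,0,0],[0,0,0]],"turn":[[0,0,0],[0,0,0],[0,0,0],[0,0,0],[0,0,0]],"gripper":[1,1,1,1,1]}'
python3 -m crank '{"travel":[[0,0,0.7],[0,0,2.2],[0,0,4],[0,0,5.4],[0,0,6]],"turn":[[0,0,0],[0,0,0],[0,0,0],[0,0,0],[0,0,0]],"gripper":[1,1,1,1,1]}'
```

```text
clock: 33.25
position: [0.4481, 0.2202, 0.0659]
tool_rot: [-3.138, 0.002, 1.466]
force: [0.1, 0.2, -0.2]
grip_width: 0.0859
finger_force: 0.0
clock: 33.75
position: [0.4501, 0.2211, 0.0697]
tool_rot: [3.14, -0.001, 1.465]
force: [-2.3, -1.3, 9.7]
grip_width: 0.0456
finger_force: 49.4
clock: 34.25
position: [0.4501, 0.2211, 0.0697]
tool_rot: [3.14, -0.001, 1.466]
force: [-2.0, -0.2, 9.7]
grip_width: 0.0456
finger_force: 49.4
clock: 34.75
position: [0.4499, 0.2208, 0.1301]
tool_rot: [3.14, -0.001, 1.465]
force: [0.2, -0.5, -3.7]
grip_width: 0.0452
finger_force: 51.8
```

```bash

python3 -m crank '{"travel":[[0.4,-0.9,0],[1.3,-2.6,0],[2.4,-4.9,0],[3.6,-7.3,0],[4.8,-9.7,0]],"turn":[[0,0,-0.5],[0,0,-1],[0,0,-1.5],[0,0,-2],[0,0,-2.8]],"gripper":[1,1,1,1,1]}'
python3 -m crank '{"travel":[[1.2,-2.5,0],[2.4,-5,0],[3.7,-7.5,0],[4.9,-10,0],[6.1,-12.5,0]],"turn":[[0,0,0],[0,0,0],[0,0,0],[0,0,0],[0,0,0]],"gripper":[1,1,1,1,1]}'
python3 -m crank '{"travel":[[1.2,-2.4,0],[2.3,-4.6,0],[3.3,-6.6,0],[4,-8,0],[4.2,-8.5,0]],"turn":[[0,0,0],[0,0,0],[0,0,0],[0,0,0],[0,0,0]],"gripper":[1,1,1,1,1]}'
python3 -m crank '{"travel":[[0,0,-1],[0,0,-2],[0,0,-3],[0,0,-4],[0,0,-4.5]],"turn":[[0,0,0],[0,0,0],[0,0,0],[0,0,0],[0,0,0]],"gripper":[1,1,1,1,1]}'
python3 -m crank '{"travel":[[0,0,0],[0,0,0],[0,0,0],[0,0,0],[0,0,0]],"turn":[[0,0,0],[0,0,0],[0,0,0],[0,0,0],[0,0,0]],"gripper":[1,1,1,1,1]}'
python3 -c "
from workcell import bot;print(bot.observe()['tool_rot'])"
```

```text
clock: 35.25
position: [0.4975, 0.1218, 0.1276]
tool_rot: [-3.141, 0.001, 1.416]
force: [0.5, 0.4, -2.2]
grip_width: 0.0457
finger_force: 51.8
clock: 35.75
position: [0.5583, -0.0034, 0.1274]
tool_rot: [-3.14, 0.001, 1.416]
force: [0.7, 0.3, -2.6]
grip_width: 0.045
finger_force: 51.8
clock: 36.25
position: [0.6003, -0.0883, 0.1275]
tool_rot: [-3.141, 0.0, 1.415]
force: [-0.5, -0.5, -2.9]
grip_width: 0.0453
finger_force: 51.9
clock: 36.75
position: [0.5997, -0.0857, 0.0819]
tool_rot: [-3.14, -0.0, 1.418]
force: [-0.7, -0.3, -2.3]
grip_width: 0.0456
finger_force: 51.8
clock: 37.25
position: [0.6005, -0.0864, 0.0836]
tool_rot: [3.141, 0.0, 1.417]
force: [-0.4, 0.1, -2.5]
grip_width: 0.0455
finger_force: 51.8
[3.14117758e+00 4.95077075e-05 1.41669420e+00]
```

Right on target. I'll lower it, release, and go to the jar.

```bash

python3 -m crank '{"travel":[[0,0,-0.4],[0,0,-0.8],[0,0,-1.1],[0,0,-1.2],[0,0,-1.3]],"turn":[[0,0,0],[0,0,0],[0,0,0],[0,0,0],[0,0,0]],"gripper":[1,1,1,1,1]}'
python3 -m crank '{"travel":[[0,0,0],[0,0,0],[0,0,0],[0,0,0],[0,0,0]],"turn":[[0,0,0],[0,0,0],[0,0,0],[0,0,0],[0,0,0]],"gripper":[1,0.5,0.3,0,0]}'
python3 -m crank '{"travel":[[0,0,0.5],[0,0,2],[0,0,6],[0,0,11],[0,0,15]],"turn":[[0,0,0],[0,0,0],[0,0,0],[0,0,0],[0,0,0]],"gripper":[0,0,0,0,0]}'
python3 -m crank '{"travel":[[-0.7,2,0],[-2.2,6,0],[-3.8,10.5,0],[-5.5,15,0],[-7.1,19.5,0]],"turn":[[0,0,0.6],[0,0,1.2],[0,0,1.8],[0,0,2.4],[0,0,2.8]],"gripper":[0,0,0,0,0]}'
python3 -m crank '{"travel":[[-1.6,4.5,0],[-3.3,9,0],[-5,13.8,0],[-6.5,17.8,0],[-7.1,19.2,0]],"turn":[[0,0,0],[0,0,0],[0,0,0],[0,0,0],[0,0,0]],"gripper":[0,0,0,0,0]}'
python3 -m crank '{"travel":[[0,0,0],[0,0,0],[0,0,0],[0,0,0],[0,0,0]],"turn":[[0,0,0],[0,0,0],[0,0,0],[0,0,0],[0,0,0]],"gripper":[0,0,0,0,0]}'
python3 - <<'E'
from h import *
f=bot.grab_frame("side");crop(f,190,120,390,270,3.5,"pics/s7.png")
E
```

```text
clock: 37.75
position: [0.6, -0.0863, 0.0716]
tool_rot: [-3.141, 0.001, 1.417]
force: [-18.8, 1.0, 47.4]
grip_width: 0.0454
finger_force: 57.1
clock: 38.25
position: [0.6004, -0.0863, 0.0701]
tool_rot: [-3.142, -0.0, 1.417]
force: [0.2, 0.5, -0.3]
grip_width: 0.0842
finger_force: 0.0
clock: 38.75
position: [0.6005, -0.086, 0.2241]
tool_rot: [3.14, -0.0, 1.417]
force: [0.4, -0.7, 0.8]
grip_width: 0.0852
finger_force: 0.0
clock: 39.25
position: [0.5283, 0.1104, 0.2213]
tool_rot: [3.141, -0.0, 1.466]
force: [1.7, 0.6, 0.1]
grip_width: 0.0854
finger_force: 0.0
clock: 39.75
position: [0.4558, 0.3051, 0.2214]
tool_rot: [-3.142, -0.002, 1.471]
force: [0.3, 0.6, -0.4]
grip_width: 0.0853
finger_force: 0.0
clock: 40.25
position: [0.4588, 0.2998, 0.2203]
tool_rot: [3.142, 0.0, 1.464]
force: [-0.1, 0.0, 0.2]
grip_width: 0.0857
finger_force: 0.0
```

View pics/s7.png

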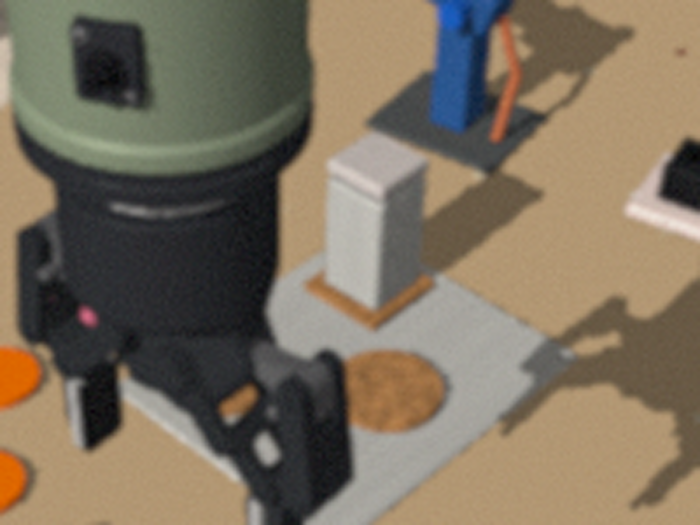

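The tin stands centred on its square coaster, with margins even all round at crop (370,290). Now the jar.

```bash

python3 -m crank '{"travel":[[0,0.1,-3],[0,0.1,-7],[0,0.1,-11],[0,0.1,-14],[0,0.1,-15]],"turn":[[0,0,0],[0,0,0],[0,0,0],[0,0,0],[0,0,0]],"gripper":[0,0,0,0,0]}'
python3 -m crank '{"travel":[[0,0,0],[0,0,0],[0,0,0],[0,0,0],[0,0,0]],"turn":[[0,0,0],[0,0,0],[0,0,0],[0,0,0],[0,0,0]],"gripper":[0.1,0.3,0.5,0.8,1]}' 50
python3 -m crank '{"travel":[[0,0,0],[0,0,0],[0,0,0],[0,0,0],[0,0,0]],"turn":[[0,0,0],[0,0,0],[0,0,0],[0,0,0],[0,0,0]],"gripper":[1,1,1,1,1]}'
python3 -m crank '{"travel":[[0,0,0.7],[0,0,2.2],[0,0,4],[0,0,5.4],[0,0,6]],"turn":[[0,0,0],[0,0,0],[0,0,0],[0,0,0],[0,0,0]],"gripper":[1,1,1,1,1]}'
python3 -m crank '{"travel":[[0.2,-0.9,0],[0.7,-2.6,0],[1.3,-4.9,0],[1.9,-7.3,0],[2.6,-9.7,0]],"turn":[[0,0,0],[0,0,0],[0,0,0],[0,0,0],[0,0,0]],"gripper":[1,1,1,1,1]}'
python3 -m crank '{"travel":[[0.7,-2.5,0],[1.4,-5,0],[2,-7.5,0],[2.7,-10,0],[3.3,-12.5,0]],"turn":[[0,0,0],[0,0,0],[0,0,0],[0,0,0],[0,0,0]],"gripper":[1,1,1,1,1]}'
python3 -m crank '{"travel":[[0.6,-2.4,0],[1.2,-4.6,0],[1.7,-6.5,0],[2,-7.9,0],[2.1,-8.4,0]],"turn":[[0,0,0],[0,0,0],[0,0,0],[0,0,0],[0,0,0]],"gripper":[1,1,1,1,1]}'
python3 -m crank '{"travel":[[0,0,-1],[0,0,-2],[0,0,-3],[0,0,-4],[0,0,-4.5]],"turn":[[0,0,0],[0,0,0],[0,0,0],[0,0,0],[0,0,0]],"gripper":[1,1,1,1,1]}'
python3 -m crank '{"travel":[[0,0,0],[0,0,0],[0,0,0],[0,0,0],[0,0,0]],"turn":[[0,0,0],[0,0,0],[0,0,0],[0,0,0],[0,0,0]],"gripper":[1,1,1,1,1]}'
```

```text
clock: 40.8
position: [0.4573, 0.3007, 0.0677]
tool_rot: [-3.139, 0.002, 1.466]
force: [1.0, 0.7, 0.7]
grip_width: 0.0855
finger_force: 0.0
clock: 41.3
position: [0.459, 0.3022, 0.072]
tool_rot: [3.14, -0.001, 1.466]
force: [-1.6, -0.3, 5.5]
grip_width: 0.0532
finger_force: 51.4
clock: 41.8
position: [0.459, 0.3022, 0.072]
tool_rot: [3.14, -0.001, 1.466]
force: [-1.6, -0.0, 5.6]
grip_width: 0.0532
finger_force: 51.4
clock: 42.3
position: [0.459, 0.302, 0.1325]
tool_rot: [3.14, -0.001, 1.465]
force: [0.4, -0.1, -2.5]
grip_width: 0.0533
finger_force: 53.0
clock: 42.8
position: [0.4841, 0.2029, 0.1297]
tool_rot: [-3.141, 0.001, 1.466]
force: [0.2, 0.4, -2.4]
grip_width: 0.0526
finger_force: 53.0
clock: 43.3
position: [0.5171, 0.0778, 0.1297]
tool_rot: [-3.141, 0.001, 1.465]
force: [0.4, 0.4, -1.9]
grip_width: 0.0531
finger_force: 53.0
clock: 43.8
position: [0.5381, -0.0061, 0.1298]
tool_rot: [-3.141, 0.001, 1.464]
force: [0.0, 0.2, -3.1]
grip_width: 0.0529
finger_force: 53.0
clock: 44.3
position: [0.5378, -0.0038, 0.0839]
tool_rot: [-3.14, 0.0, 1.467]
force: [0.3, -0.3, -1.4]
grip_width: 0.0529
finger_force: 53.0
clock: 44.8
position: [0.5385, -0.0044, 0.0856]
tool_rot: [3.141, 0.0, 1.466]
force: [-0.5, -0.1, -2.5]
grip_width: 0.0527
finger_force: 53.0
```

```bash

python3 -m crank '{"travel":[[0,0,-0.4],[0,0,-0.8],[0,0,-1],[0,0,-1.1],[0,0,-1.2]],"turn":[[0,0,0],[0,0,0],[0,0,0],[0,0,0],[0,0,0]],"gripper":[1,1,1,1,1]}'
python3 -m crank '{"travel":[[0,0,0],[0,0,0],[0,0,0],[0,0,0],[0,0,0]],"turn":[[0,0,0],[0,0,0],[0,0,0],[0,0,0],[0,0,0]],"gripper":[1,0.4,0.2,0,0]}'
python3 -m crank '{"travel":[[0,0,0.5],[0,0,2],[0,0,6],[0,0,11],[0,0,15]],"turn":[[0,0,0],[0,0,0],[0,0,0],[0,0,0],[0,0,0]],"gripper":[0,0,0,0,0]}'
python3 -m crank '{"travel":[[-0.4,2,0],[-1.2,6,0],[-2,10.5,0],[-2.8,15,0],[-3.6,19.5,0]],"turn":[[0,0,0],[0,0,0],[0,0,0],[0,0,0],[0,0,0]],"gripper":[0,0,0,0,0]}'
python3 -m crank '{"travel":[[-0.8,4.5,0],[-1.6,9,0],[-2.6,14,0],[-3.2,17.5,0],[-3.5,18.9,0]],"turn":[[0,0,0],[0,0,0],[0,0,0],[0,0,0],[0,0,0]],"gripper":[0,0,0,0,0]}'
python3 -m crank '{"travel":[[0,0,0],[0,0,0],[0,0,0],[0,0,0],[0,0,0]],"turn":[[0,0,0],[0,0,0],[0,0,0],[0,0,0],[0,0,0]],"gripper":[0,0,0,0,0]}'
```

```text
clock: 45.3
position: [0.5382, -0.0043, 0.0739]
tool_rot: [-3.141, 0.001, 1.466]
force: [-11.6, -0.9, 36.5]
grip_width: 0.0533
finger_force: 56.2
clock: 45.8
position: [0.5384, -0.0043, 0.0733]
tool_rot: [3.142, -0.0, 1.466]
force: [-0.1, -0.0, -0.2]
grip_width: 0.0856
finger_force: 0.0
clock: 46.3
position: [0.5383, -0.0039, 0.2269]
tool_rot: [3.14, -0.001, 1.466]
force: [0.0, -0.6, 0.1]
grip_width: 0.0852
finger_force: 0.0
clock: 46.8
position: [0.5017, 0.1923, 0.2247]
tool_rot: [3.141, -0.0, 1.466]
force: [1.1, 0.2, 0.3]
grip_width: 0.0854
finger_force: 0.0
clock: 47.3
position: [0.4654, 0.3836, 0.2246]
tool_rot: [-3.141, -0.002, 1.47]
force: [-0.5, -1.3, -0.0]
grip_width: 0.0851
finger_force: 0.0
clock: 47.8
position: [0.4678, 0.3789, 0.2235]
tool_rot: [3.141, 0.0, 1.465]
force: [-0.9, -0.3, 0.3]
grip_width: 0.0856
finger_force: 0.0
```

```bash

python3 -m crank '{"travel":[[0,0,-3],[0,0,-7],[0,0,-11],[0,0,-14],[0,0,-15.3]],"turn":[[0,0,0],[0,0,0],[0,0,0],[0,0,0],[0,0,0]],"gripper":[0,0,0,0,0]}'
python3 -m crank '{"travel":[[0,0,0],[0,0,0],[0,0,0],[0,0,0],[0,0,0]],"turn":[[0,0,0],[0,0,0],[0,0,0],[0,0,0],[0,0,0]],"gripper":[0.3,0.5,0.6,0.8,1]}' 40
python3 -m crank '{"travel":[[0,0,0],[0,0,0],[0,0,0],[0,0,0],[0,0,0]],"turn":[[0,0,0],[0,0,0],[0,0,0],[0,0,0],[0,0,0]],"gripper":[1,1,1,1,1]}'
python3 -m crank '{"travel":[[0,0,0.7],[0,0,2.2],[0,0,4],[0,0,5.4],[0,0,6]],"turn":[[0,0,0],[0,0,0],[0,0,0],[0,0,0],[0,0,0]],"gripper":[1,1,1,1,1]}'
python3 -m crank '{"travel":[[0.5,-1,0],[1.4,-3,0],[2.4,-5,0],[3.4,-7.2,0],[4.4,-9.3,0]],"turn":[[0,0,0],[0,0,0],[0,0,0],[0,0,0],[0,0,0]],"gripper":[1,1,1,1,1]}'
python3 -m crank '{"travel":[[1.2,-2.6,0],[2.4,-5.2,0],[3.6,-7.8,0],[4.9,-10.4,0],[6.1,-13,0]],"turn":[[0,0,0],[0,0,0],[0,0,0],[0,0,0],[0,0,0]],"gripper":[1,1,1,1,1]}'
python3 -m crank '{"travel":[[1.2,-2.5,0],[2.5,-5,0],[3.7,-7.5,0],[4.7,-9.7,0],[5.3,-11,0]],"turn":[[0,0,0],[0,0,0],[0,0,0],[0,0,0],[0,0,0]],"gripper":[1,1,1,1,1]}'
python3 -m crank '{"travel":[[0,0,-1],[0,0,-2],[0,0,-3],[0,0,-4],[0,0,-4.5]],"turn":[[0,0,0],[0,0,0],[0,0,0],[0,0,0],[0,0,0]],"gripper":[1,1,1,1,1]}'
python3 -m crank '{"travel":[[0,0,0],[0,0,0],[0,0,0],[0,0,0],[0,0,0]],"turn":[[0,0,0],[0,0,0],[0,0,0],[0,0,0],[0,0,0]],"gripper":[1,1,1,1,1]}'
```

```text
clock: 48.3
position: [0.4666, 0.3785, 0.0678]
tool_rot: [-3.139, 0.002, 1.465]
force: [0.6, -0.7, 0.3]
grip_width: 0.0851
finger_force: 0.0
clock: 48.8
position: [0.4678, 0.3803, 0.0719]
tool_rot: [3.14, -0.002, 1.466]
force: [-1.6, -0.7, 7.9]
grip_width: 0.0369
finger_force: 39.0
clock: 49.3
position: [0.4678, 0.3803, 0.0719]
tool_rot: [3.14, -0.002, 1.466]
force: [-2.4, -0.5, 8.1]
grip_width: 0.0372
finger_force: 39.0
clock: 49.8
position: [0.4679, 0.3801, 0.1325]
tool_rot: [3.14, -0.002, 1.465]
force: [-0.2, 0.0, -1.6]
grip_width: 0.0371
finger_force: 40.2
clock: 50.3
position: [0.5117, 0.2845, 0.1295]
tool_rot: [-3.141, 0.001, 1.465]
force: [0.2, -0.1, -1.3]
grip_width: 0.0372
finger_force: 40.2
clock: 50.8
position: [0.5726, 0.1544, 0.1296]
tool_rot: [-3.141, 0.001, 1.465]
force: [-0.0, -0.9, -2.5]
grip_width: 0.037
finger_force: 40.2
clock: 51.3
position: [0.6255, 0.0435, 0.1294]
tool_rot: [-3.14, 0.001, 1.463]
force: [1.0, -0.6, -3.1]
grip_width: 0.0371
finger_force: 40.2
clock: 51.8
position: [0.6246, 0.0474, 0.0839]
tool_rot: [-3.14, 0.0, 1.467]
force: [-0.7, -0.2, -2.1]
grip_width: 0.0371
finger_force: 40.2
clock: 52.3
position: [0.6255, 0.0467, 0.0855]
tool_rot: [3.141, -0.0, 1.466]
force: [-0.4, -1.1, -2.2]
grip_width: 0.0373
finger_force: 40.2
```

```bash

python3 -m crank '{"travel":[[0,0.1,-0.4],[0,0.1,-0.8],[0,0.1,-1],[0,0.1,-1.1],[0,0.1,-1.2]],"turn":[[0,0,0],[0,0,0],[0,0,0],[0,0,0],[0,0,0]],"gripper":[1,1,1,1,1]}'
python3 -m crank '{"travel":[[0,0,0],[0,0,0],[0,0,0],[0,0,0],[0,0,0]],"turn":[[0,0,0],[0,0,0],[0,0,0],[0,0,0],[0,0,0]],"gripper":[1,0.6,0.3,0,0]}'
python3 -m crank '{"travel":[[0,0,0.5],[0,0,2],[0,0,6],[0,0,11],[0,0,15]],"turn":[[0,0,0],[0,0,0],[0,0,0],[0,0,0],[0,0,0]],"gripper":[0,0,0,0,0]}'
python3 -m crank '{"travel":[[-0.8,2,0],[-2.4,6,0],[-4,10,0],[-5.5,14,0],[-7,18,0]],"turn":[[0,0,0],[0,0,0],[0,0,0],[0,0,0],[0,0,0]],"gripper":[0,0,0,0,0]}'
python3 -m crank '{"travel":[[-1.6,4,0],[-3.2,8,0],[-5,11,0],[-6,13,0],[-6,13,0]],"turn":[[0,0,0],[0,0,0],[0,0,0],[0,0,0],[0,0,0]],"gripper":[0,0,0,0,0]}'
python3 - <<'E'
from h import *
f=bot.grab_frame("top");crop(f,225,165,365,280,5,"pics/c8.png")
g=bot.grab_frame("side");cv2.imwrite("pics/s8.png",g["pixels"][:,:,::-1])
E
```

```text
clock: 52.8
position: [0.6253, 0.0478, 0.0738]
tool_rot: [-3.142, 0.0, 1.466]
force: [-9.6, -1.8, 23.8]
grip_width: 0.0375
finger_force: 43.0
clock: 53.3
position: [0.6254, 0.0477, 0.0733]
tool_rot: [3.141, -0.0, 1.466]
force: [-0.1, 0.3, -0.6]
grip_width: 0.0786
finger_force: 0.0
clock: 53.8
position: [0.6254, 0.0481, 0.2271]
tool_rot: [3.14, -0.001, 1.466]
force: [-0.5, 0.7, 1.3]
grip_width: 0.0855
finger_force: 0.0
clock: 54.3
position: [0.5546, 0.2292, 0.2247]
tool_rot: [3.141, -0.0, 1.466]
force: [1.6, 0.2, -0.5]
grip_width: 0.0854
finger_force: 0.0
clock: 54.8
position: [0.493, 0.3612, 0.2247]
tool_rot: [-3.141, -0.002, 1.471]
force: [0.5, -0.5, 0.3]
grip_width: 0.0854
finger_force: 0.0
```

View pics/c8.png

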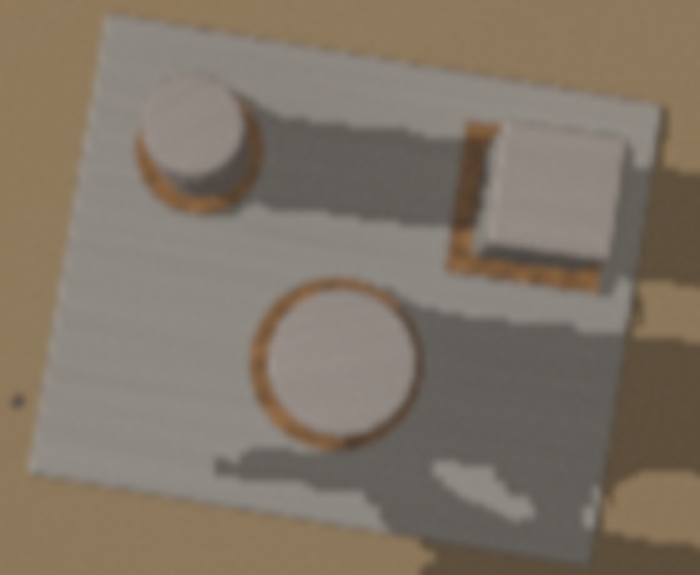

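View pics/s8.png

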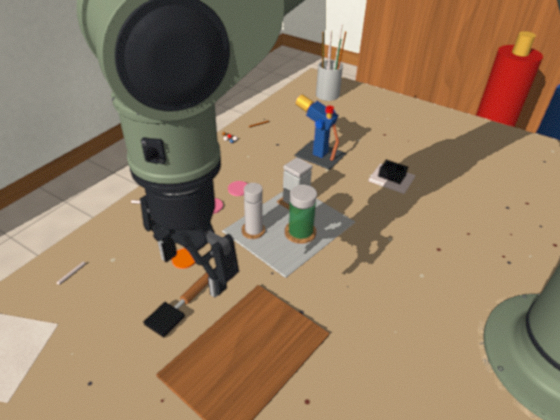

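All three containers stand upright on their own coasters: jar at crop (343,365), can (194,127) and tin (557,190), each within about 2 mm of centre. The mould is flat on the tile, the board is empty, the paddle is untouched, and the gripper is in free air.

```bash
python3 -m crank '{"travel":[[0,0,0],[0,0,0],[0,0,0],[0,0,0],[0,0,0]],"turn":[[0,0,0],[0,0,0],[0,0,0],[0,0,0],[0,0,0]],"gripper":[0,0,0,0,0]}'; python3 -c "
from workcell import bot;print(bot.job_done())"
```

```text
clock: 55.4
position: [0.4955, 0.3575, 0.2233]
tool_rot: [-3.142, 0.0, 1.465]
force: [0.1, -0.3, 0.3]
grip_width: 0.0857
finger_force: 0.0
the job is handed in; nothing more can be done
None
```

The job is handed in at 55.4 s: the mould lies flat on the tile, 2–3 mm off centre and aligned with its long side, and all three containers are upright on their own coasters, within about 2 mm of centre.

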